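# Stand the stock post in its hidden socket and rack a pipe flange on it

### The arm

A 7-joint arm with a two-finger parallel gripper is mounted at the origin on the work surface. World frame = base frame: x ahead of the robot, y to its left, z up, the work surface at z = 0. Lengths are in m, angles in rad, forces in N, time in s.
With the tool pointing down it reaches from about 0.4 to 0.85 m from the base axis. Payload 10.4 kg.
Tool frame: the origin (TCP) lies on the centre line of the jaws, within the pads' length; the fingertips stand 14 mm ahead of it and the grasp point (between the pads) lies 5 mm behind it (manip.tip_reach is the distance from the TCP to the fingertips, in m); z points along the fingers, y is the line along which they close (so a half turn about z gives the same grasp; the last joint's range is limited). The gripper opens to 85 mm and grips with 20 to 120 N. Pads are 22 mm wide; open, the fingers measure 114 mm over their backs; the gripper's body (76 mm by 85 mm) begins 54 mm behind the grasp point. The pads swing forward as they close: fully open they stand 13 mm farther back than shut.
Start: joints at [-1.199, 0.332, -0.065, 1.46, 0.022, 1.35, -0.088], TCP at [0.24, 0.577, 0.245] pointing down, gripper open.
Joint ranges: [-2.6, 2.6], [-0.5, 2.12], [-1.47, 1.34], [0.16, 2.42], [-1.27, 4.41], [0.06, 2.06], [-2.6, 2.6]. Speed limits (rad/s): [2.22, 2.22, 2.79, 2.79, 3.14, 3.14, 3.14].

### API

Orientations are given as a unit quaternion [x, y, z, w].
In Python, from workcell import manip gives the robot as it stands.
- The arm moves only by the shell command python3 -m pendant 'ROWS' [FORCE]. ROWS is JSON, a list of rows, each a list of 7 numbers: the shift along the tool's x, y, z in units of 50 mm (1.0 is 50 mm), then the turn, a rotation vector about the tool's x, y, z in units of 8 degrees (1.0 is 8 degrees), then the opening, from -1 (shut) to 1 (fully open), so that 0 is half open. In form: [[dx, dy, dz, ax, ay, az, jaw], ...]. A call has exactly 10 rows; each row is the pose to reach, as a shift and turn from the pose commanded when the call began, along the tool's axes at that moment; what a row does not reach only later rows make up. A row lasts 1/8 s, in which the tool goes at most 62.5 mm and 10.7 degrees, less where a joint would pass 70% of its speed; a pose out of reach is approached as far as the arm can. A call with a gripper value outside its range is refused whole. The fingers move at their own pace and stop on an object; FORCE is the grip in N (left out, the last holds). Time passes only in rows, so rows that repeat a pose let the fingers close, or fill a call up. It gives the time, the measured TCP pose, the force, the opening and the grip force at its end, in the units of the state.
- manip.get_obs(): the state, without advancing time (a new reading comes with each control period).
- manip.camera(name): name is "scene" or "top" or "wrist"; returns (picture, depth): 400x640x3 uint8, red, green, blue; 400x640 float32, m along the optical axis (not along the pixel's ray), 0 where there is no reading.
- manip.get_calibration(name): a dict with "fx", "fy", "cx", "cy" (pixels), "xyz" and "orientation" of the camera in the world. Camera axes: x right, y up, looking along -z (the intrinsics and any distortion apply to the point x, -y, -z); pixel columns grow to the right and rows downward; lengths in m; the calibration is good to about 2 mm. A picture is of the moment at which its call begins: read the wrist's pose just before it. get_calibration takes no time and is no camera call; for the wrist camera it gives the pose at the moment of the call.
- manip.hand_in(): hands the job in; it is judged then, once.
Trained networks look in the newest picture that a camera, given by its name, has taken for a name from the list of things; names that differ only in an ending like _2 or _b are one class to them, and where a whole thing is asked for, a point or a joint stands for the part that bears it (a point fixed in the world has none). Each returns a list of dicts, best first, with "p" (0 to 1); they miss things now and then, are a little off and sometimes report something else, mostly with a low value. They report only what shows in the picture. A call takes as long as a camera call. They do not tell look-alikes from the thing itself.
- manip.find_in(thing, camera): "box" ([left, top, right, bottom] in pixels, round what is visible of it).
- manip.trace(thing, camera): "pixels" (400x640 bool, what is visible of it) and "box" ([left, top, right, bottom] in pixels, round what is visible of it).
- manip.tip_of(thing, camera): "pixel" ([column, row] in pixels: a listed point, or the origin of a listed thing).
The state is a dict: "clock": time; "joint_pos": joint angles; "joint_velocities": joint speeds; "tau": joint torques, N m; "position": TCP position; "ee_rot": TCP orientation; "ft_force": force on the tool from outside, world axes, zero at the start; "torque": the same for the moment, N m; "grip_width": opening from 0.0 (shut) to 1.0 (fully open); "grasp_force": force on a finger pad.
Only numpy, scipy, OpenCV 4.12 (cv2) and the standard library are available. Lean on these libraries where they do the work, as an engineer would, in place of code of your own. Each camera call takes 0.05 s, during which the arm holds its last target. There are 200 camera calls.

### The job

In this plumbing stockroom, take the steel post with the red band out of its wooden holder and stand it upright, fully home, in the blind hole in the black pad of the timber plinth. The hole is hidden: a sprung dust plug fills it flush, somewhere in the recess, so feel for it by sliding the post's foot over the pad in a spiral until it drops in. Then lower the brass flange, hub up, over the post until it lies flat on the plinth (do not drop it), and leave the other stock on the bench undisturbed.

Things in the scene. Friction and masses are not known exactly. Their poses are not given: they have to be found in the camera images.
- plinth: fixed square timber box, 150 x 150 mm and 50 mm high, origin at the centre of its underside, z up, sides along x and y. In the middle of its top is a square recess, 64 x 64 mm with sides along x and y, 8 mm deep, whose floor is a firm black pad. In that floor is the upright blind hole; a post fully home in it has its foot 26 mm below the pad's surface
- recess (a point): middle of the pad's surface (recess floor), 42 mm above the table; axes as the plinth's. The hole, 24.5 mm across, is centred up to 9 mm in x and 9 mm in y from here, unknown, filled flush by a black sprung plug that sinks 26 mm to its stop under a push of 0.3 N rising to 0.7 N (the post's weight keeps it down)
- holder: fixed wooden block, 80 x 80 mm and 34 mm high, with a loose blind hole 28 mm across and 26 mm deep in its top where the post stands at the start; origin at the centre of its underside
- post: the steel post; origin at its foot, z along it to the top. The same as the next two entries
- post_center (a point): centre of the steel post: a round bar 22 mm across and 100 mm long, red band near the top, 0.17 to 0.34 kg, standing upright; this point is half-way up (50 mm above the foot), z along the post. The foot is chamfered 2 mm wide and 2.5 mm high
- post_foot (a point): centre of the post's flat foot, 50 mm below its centre
- flange: the brass flange; origin at the centre of its underside, z up through the hub. The same as the next entry
- flange_center (a point): centre of the brass flange: a disc 110 mm across and 8 mm thick with a round hub 48 mm across on top, 42 mm high in all, a plain bore 30 mm across right through; 0.32 to 0.63 kg. This point is on the bore's axis, 21 mm above the underside; z up through the hub. It lies flat on the table, hub up, at the start
- green_carton: green carton, 100 x 150 x 70 mm; bystander, origin at the centre of its underside; leave alone
- white_carton: white carton with a brown tape band, 100 x 140 x 80 mm; bystander, origin at the centre of its underside; leave alone
- valve: brass ball valve with a red lever, about 100 mm long and 90 mm high; bystander, origin at the centre of its underside; leave alone
- coupling: upright copper pipe coupling, 48 mm across, 60 mm high; bystander, origin at the centre of its underside; leave alone
- tub: white jar with a blue cap, 72 mm across, 80 mm high; bystander, origin at the centre of its underside; leave alone
- sealant_can: blue can, 70 mm across, 100 mm high; bystander, origin at the centre of its underside; leave alone
- wrench: steel wrench, 160 mm long, lying flat; bystander, origin at the centre of its underside; leave alone
Things that resemble listed ones, but are neither listed nor needed, are in the scene too. What is shaped like the flange but blue or green is not meant.

How it is judged:
By the outcome, as a careful person would: the job done as asked, in the order asked, and still so for the second after the job is handed in, with the robot touching nothing.
It also fails if it takes over 72 s, if anything falls off the work surface, if the arm or the gripper's body presses on something with over 40 N, if the wrist force passes 120 N, or if a joint passes its speed limit or range.

## Working session

There is one attempt and no reset: what is moved stays moved. The work goes in short steps, Python scripts to look and compute and a shell command to move; the robot and the scene stay as the last step left them, time stands still between calls to the robot, and variables do not carry over. Pictures are saved under pics/ and viewed, at most 10 in all, crops included, and the job is handed in when it is done.

```bash
ls; mkdir -p pics; cat > h.py <<'E'
import numpy as np, cv2
from scipy.spatial.transform import Rotation as R
from workcell import manip
def world(name,u,v,d=None,z=None):
    c=manip.get_calibration(name); M=R.from_quat(c["orientation"]).as_matrix()
    u=np.asarray(u,float);v=np.asarray(v,float)
    r=np.stack([(u-c["cx"])/c["fx"],-(v-c["cy"])/c["fy"],-np.ones_like(u)],-1)@M.T
    o=np.array(c["xyz"])
    if d is None: d=(z-o[2])/r[...,2]
    return o+r*np.asarray(d)[...,None]
E
python3 - <<'E'
from h import *
for n in ("top","scene"):
    p,d=manip.camera(n); cv2.imwrite(f"pics/{n}0.png",p[...,::-1]); np.save(n+"d.npy",d)
    c=manip.get_calibration(n);print(n,c)
    for t in ["plinth","holder","post","flange","post_foot","recess"]:
        try:
            for x in manip.find_in(t,n)[:4]: print(t,np.round(x["box"]),round(x["p"],2))
        except Exception as e: print(t,e)
print(manip.get_obs())
E
```

```text
pics
top {'fx': 409.5441540573292, 'fy': 409.5441540573292, 'cx': 317.61871165439726, 'cy': 197.71806667789406, 'xyz': array([ 0.33395788, -0.01653908,  1.23973553]), 'orientation': array([-0.0722085 ,  0.07011472,  0.71201885, -0.69490936])}
plinth [294. 164. 357. 234.] 0.91
holder [180. 216. 211. 248.] 0.61
holder [293. 122. 323. 154.] 0.59
flange [447. 201. 479. 237.] 0.91
flange [447. 247. 484. 286.] 0.87
flange [391. 200. 427. 235.] 0.78
flange [390. 252. 430. 293.] 0.73
recess [292. 163. 361. 233.] 0.71
scene {'fx': 392.60457928529615, 'fy': 392.60457928529615, 'cx': 315.5025154641231, 'cy': 193.01953737530027, 'xyz': array([1.21742823, 0.64651069, 0.62627499]), 'orientation': array([0.18730278, 0.45681745, 0.8016896 , 0.33694105])}
plinth [425. 268. 470. 331.] 0.74
plinth [275. 183. 341. 231.] 0.6
plinth [247. 164. 277. 193.] 0.31
plinth [438. 221. 459. 255.] 0.18
holder [418. 237. 473. 272.] 0.95
holder [248. 166. 278. 190.] 0.38
post [440. 226. 456. 258.] 0.64
flange [288. 150. 318. 168.] 0.96
flange [222. 147. 252. 168.] 0.93
flange [247. 165. 280. 192.] 0.76
flange [259. 1
[... 180 characters left out ...]
nt_pos': array([-1.19858258,  0.33217792, -0.06471739,  1.46013833,  0.02159256,
        1.34990162, -0.08850775]), 'joint_velocities': array([ 0.00139265, -0.0012431 ,  0.00050155,  0.00169212,  0.00059   ,
       -0.00049362, -0.00144471]), 'tau': array([ 9.25140448e-04, -6.25095892e+01,  4.97829309e-02, -3.91782331e+01,
        1.66293693e-02,  1.59353600e-03,  3.98705239e-06]), 'position': array([0.2403712 , 0.57693103, 0.24533304]), 'ee_rot': array([ 1.96121782e-01,  9.80579546e-01,  3.61648959e-05, -7.71123987e-06]), 'ft_force': array([-0.21867371,  0.10119643,  0.14445663]), 'torque': array([-0.02407344,  0.02215327,  0.05111408]), 'grasp_force': 0.0, 'grip_width': 0.9994187787788497}
```

```bash
python3 - <<'E'
import cv2,numpy as np
a=cv2.imread("pics/top0.png")[90:320,150:520];b=cv2.imread("pics/scene0.png")[110:350,150:520]
a=cv2.resize(a,(483,300),interpolation=3);b=cv2.resize(b,(463,300),interpolation=3)
cv2.imwrite("pics/a.png",cv2.resize(cv2.imread("pics/top0.png")[90:320,150:520],(800,497),interpolation=cv2.INTER_CUBIC))
cv2.imwrite("pics/b.png",cv2.resize(cv2.imread("pics/scene0.png")[110:350,150:520],(800,519),interpolation=cv2.INTER_CUBIC))
E
```

```text
(no output)
```

View pics/a.png

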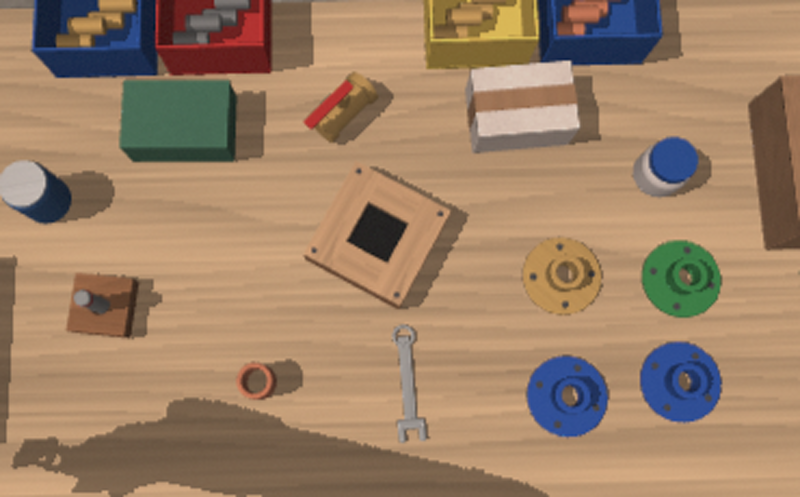

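View pics/b.png

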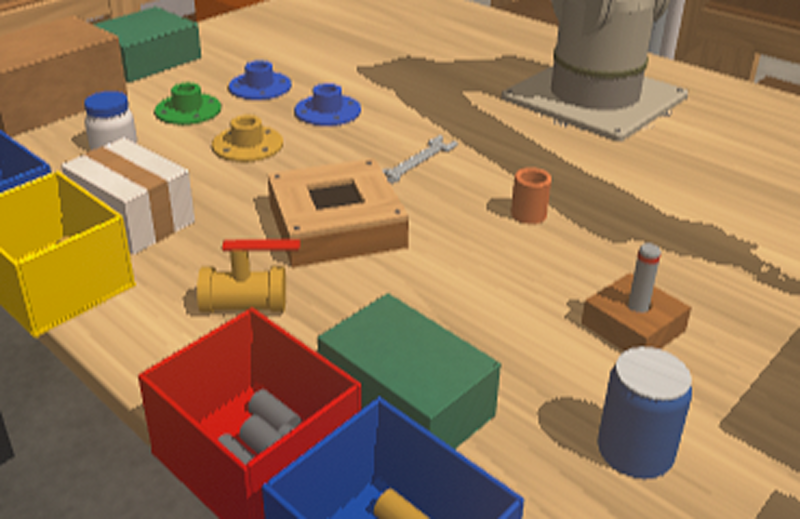

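The pictures show one banded post, in the holder at scene (448,235) / top (189,228), and the plinth recess at top (324,198). The flange candidates in the top view are brass (410,217), green (465,218) and blue (412,273) and (465,266). Only (410,217) is brass, so that is the one meant. I'll measure these now.

```bash
python3 - <<'E'
from h import *
p=cv2.imread("pics/top0.png"); d=np.load("topd.npy"); hsv=cv2.cvtColor(p,cv2.COLOR_BGR2HSV)
V,U=np.mgrid[0:400,0:640]; W=world("top",U,V,d)
def reg(l,t,r,b): 
    m=np.zeros((400,640),bool); m[t:b,l:r]=1; return m
# recess
m=reg(300,170,350,230)&(hsv[...,2]<50); 
rect=cv2.minAreaRect(np.stack([U[m],V[m]],-1).astype(np.float32)); print(m.sum(),rect)
w=W[m]; 
q=world("top",U[m],V[m],z=.042); print("recess",q.mean(0),w[:,2].mean(), cv2.minAreaRect((q[:,:2]*1000).astype(np.float32)))
m=reg(285,155,365,240)&(W[...,2]>.044)&(W[...,2]<.056); print("plinth top",m.sum(),cv2.minAreaRect((W[m][:,:2]*1000).astype(np.float32)))
m=reg(380,190,437,240)&(W[...,2]>.036)&(W[...,2]<.05); print("hub",m.sum(),cv2.minEnclosingCircle((W[m][:,:2]*1000).astype(np.float32)))
m=reg(380,190,437,240)&(W[...,2]>.005)&(W[...,2]<.05); print("flange",m.sum(),cv2.minEnclosingCircle((W[m][:,:2]*1000).astype(np.float32)))
m=reg(175,205,220,250)&(W[...,2]>.09); print("post",m.sum(),W[m].mean(0),W[m][:,2].max(),cv2.minEnclosingCircle((W[m][:,:2]*1000).astype(np.float32)))
m=reg(175,205,220,250)&(W[...,2]>.028)&(W[...,2]<.04); print("holder",m.sum(),cv2.minAreaRect((W[m][:,:2]*1000).astype(np.float32)))
# others
for n,(u,v) in dict(wrench=(337,268),coup=(268,266),green=(232,145),valve=(306,138),white=(392,138),tub=(461,165),can=(165,178)).items(): print(n,W[v,u])
c=manip.get_calibration("wrist");print(c)
print(R.from_quat(manip.get_obs()["ee_rot"]).as_matrix())
E
```

```text
384 ((324.1215515136719, 197.48854064941406), (19.912193298339844, 19.167179107666016), 28.300758361816406)
recess [ 0.57914047 -0.03538763  0.042     ] 0.04724566335694793 ((579.3366088867188, -35.503902435302734), (59.545166015625, 58.37491989135742), 60.60865020751953)
plinth top 2068 ((579.740966796875, -35.10542297363281), (150.1983184814453, 151.10157775878906), 60.13134765625)
hub 126 ((518.9168090820312, -293.3056945800781), 24.065427780151367)
flange 813 ((542.2000122070312, -287.3763732910156), 80.539794921875)
post 71 [0.46568158 0.29129189 0.28063847] 1.239735526550632 ((414.21240234375, 171.164794921875), 204.14108276367188)
holder 609 ((491.08056640625, 348.28802490234375), (82.17295837402344, 80.66011810302734), 83.45555114746094)
wrench [ 0.37174729 -0.06838044  0.00583507]
coup [ 0.38300162  0.13813763 -0.00618986]
green [0.7407836  0.23685913 0.06975568]
valve [0.76126388 0.01493212 0.05839038]
white [ 0.74855666 -0.24246544  0.07524762]
tub [ 0.65874033 -0.43896512  0.07903519]
can [0.63541689 0.42088235 0.1010249 ]
{'fx': 285.086498531814, 'fy': 285.086498531814, 'cx': 320.33231419473026, 'cy': 201.009888090909, 'xyz': array([0.17214327, 0.60650525, 0.37354283]), 'orientation': array([-0.12307868, -0.08188607,  0.54851843,  0.82296649])}
[[-9.23072493e-01  3.84626017e-01 -9.37520507e-07]
 [ 3.84626016e-01  9.23072491e-01  7.39497986e-05]
 [ 2.93084158e-05  6.79004302e-05 -9.99999997e-01]]
```

```bash
python3 -m pendant '[[-0.8,-0.29,0,0,0,0,1],[-1.6,-0.58,0,0,0,0,1],[-2.4,-0.86,0,0,0,0,1],[-3.2,-1.15,0,0,0,0,1],[-4.0,-1.44,0,0,0,0,1],[-4.8,-1.73,0,0,0,0,1],[-5.6,-2.01,0,0,0,0,1],[-6.39,-2.3,0,0,0,0,1],[-6.39,-2.3,0,0,0,0,1],[-6.39,-2.3,0,0,0,0,1]]' 60
python3 - <<'E'
from h import *
print(manip.get_obs())
p,d=manip.camera("wrist"); cv2.imwrite("pics/w1.png",p[...,::-1]); np.save("w1d.npy",d)
for t in ("post","holder"):
    for x in manip.find_in(t,"wrist")[:2]: print(t,x)
V,U=np.mgrid[0:400,0:640]; W=world("wrist",U,V,d)
ok=(d>0)&(np.hypot(W[...,0]-.491,W[...,1]-.348)<.04)
for a,b in ((.104,.115),(.08,.104),(.05,.08),(.03,.038)):
    m=ok&(W[...,2]>a)&(W[...,2]<b); print(a,m.sum(), W[m].mean(0) if m.any() else 0,cv2.minEnclosingCircle((W[m][:,:2]*1000).astype(np.float32)) if m.any() else 0)
E
```

```text
clock: 1.95
position: [0.4906, 0.3485, 0.2453]
ee_rot: [0.196, 0.981, 0.0, -0.0]
ft_force: [0.3, -0.2, 0.3]
grip_width: 0.999
grasp_force: 0.0
{'clock': 1.95, 'joint_pos': array([-0.79188134,  0.27773331,  0.12088706,  1.53408831, -0.03470769,
        1.33183846,  0.50907123]), 'joint_velocities': array([-0.0170479 , -0.00319839, -0.01572201,  0.00076116, -0.00242047,
        0.0001147 ,  0.00060995]), 'tau': array([ 1.93886250e+00, -5.79954243e+01,  3.53849173e+00, -3.90478957e+01,
        2.07962408e-01,  2.42012895e-03,  4.49474982e-02]), 'position': array([0.49058684, 0.34849903, 0.24528139]), 'ee_rot': array([ 1.95904268e-01,  9.80622971e-01,  2.07954377e-04, -2.50637887e-04]), 'ft_force': array([ 0.33913144, -0.22696917,  0.2688645 ]), 'torque': array([ 0.02396354,  0.0439711 , -0.02411854]), 'grasp_force': 0.0, 'grip_width': 0.9988391063495186}
post {'box': [307.3, 165.1, 329.3, 204.6], 'p': 0.88}
holder {'box': [277.8, 132.3, 360.8, 216.8], 'p': 0.96}
0.104 380 [0.49012783 0.35045224 0.10735548] ((490.6932373046875, 350.12933349609375), 10.974438667297363)
0.08 106 [0.48275237 0.3535753  0.09303663] ((487.7707214355469, 351.5243225097656), 10.553624153137207)
0.05 95 [0.48289646 0.35348459 0.06576838] ((488.03662109375, 351.36712646484375), 10.449126243591309)
0.03 2616 [0.48727763 0.34918257 0.03378266] ((491.00103759765625, 347.99737548828125), 39.99614334106445)
```

```bash
python3 -m pendant '[[0.01,0.03,0.8,0,0,0,1],[0.01,0.03,1.6,0,0,0,1],[0.01,0.03,2.4,0,0,0,1],[0.01,0.03,3.0,0,0,0,0.5],[0.01,0.03,3.54,0,0,0,0],[0.01,0.03,3.54,0,0,0,-1],[0.01,0.03,3.54,0,0,0,-1],[0.01,0.03,3.54,0,0,0,-1],[0.01,0.03,3.54,0,0,0,-1],[0.01,0.03,3.54,0,0,0,-1]]' 60
```

```text
clock: 3.35
position: [0.4913, 0.3496, 0.0687]
ee_rot: [0.196, 0.981, 0.0, 0.0]
ft_force: [-0.7, -0.4, -0.8]
grip_width: 0.24
grasp_force: 58.7
```

```bash
python3 -m pendant '[[0,0,-0.8,0,0,0,-1],[0,0,-1.7,0,0,0,-1],[-0.57,-0.8,-1.8,0,0,0,-1],[-1.24,-1.73,-1.8,0,0,0,-1],[-1.91,-2.67,-1.8,0,0,0,-1],[-2.58,-3.6,-1.8,0,0,0,-1],[-3.25,-4.54,-1.8,0,0,0,-1],[-3.92,-5.48,-1.8,0,0,0,-1],[-4.59,-6.42,-1.8,0,0,0,-1],[-4.59,-6.42,-1.8,0,0,0,-1]]'
python3 - <<'E'
from h import *
print(manip.get_obs()["position"],manip.get_obs()["joint_pos"])
p,d=manip.camera("wrist"); cv2.imwrite("pics/w2.png",p[...,::-1])
V,U=np.mgrid[0:400,0:640]; W=world("wrist",U,V,d)
ok=(d>0)&(np.hypot(W[...,0]-.58,W[...,1]+.035)<.13)
m=ok&(W[...,2]>.045)&(W[...,2]<.055); print(m.sum(),cv2.minAreaRect((W[m][:,:2]*1000).astype(np.float32)),W[m].mean(0))
E
```

```text
clock: 4.6
position: [0.5797, -0.0414, 0.1586]
ee_rot: [0.2, 0.98, -0.001, 0.001]
ft_force: [-0.7, 0.2, -3.5]
grip_width: 0.238
grasp_force: 59.4
[ 0.57970616 -0.04141735  0.15861311] [-0.29089265  0.30347105  0.33760014  1.708156   -0.10599281  1.14754829
  1.24357593]
20237 ((580.349853515625, -31.046913146972656), (150.61981201171875, 150.4060516357422), 60.39334487915039) [ 0.56277049 -0.0232237   0.04949328]
```

View pics/w2.png

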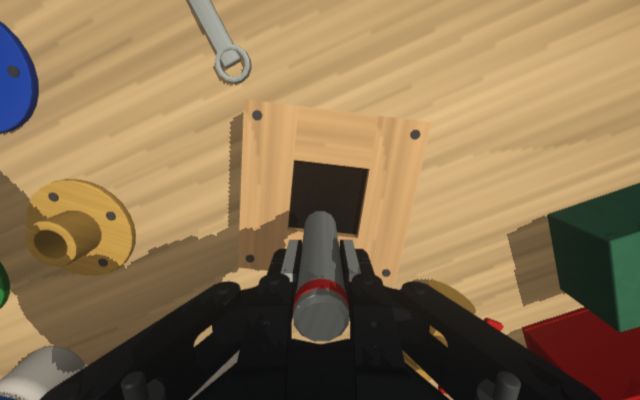

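```bash
python3 -m pendant '[[0,0.01,0.4,0,0,0,-1],[0,0.01,0.8,0,0,0,-1],[0,0.01,1.0,0,0,0,-1],[0,0.01,1.06,0,0,0,-1],[0,0.01,1.08,0,0,0,-1],[0,0.01,1.1,0,0,0,-1],[0,0.01,1.12,0,0,0,-1],[0,0.01,1.14,0,0,0,-1],[0,0.01,1.14,0,0,0,-1],[0,0.01,1.14,0,0,0,-1]]'
```

```text
clock: 5.9
position: [0.5802, -0.0347, 0.1024]
ee_rot: [0.196, 0.981, 0.0, 0.001]
ft_force: [-3.8, 0.8, 6.4]
grip_width: 0.241
grasp_force: 60.7
```

```bash
python3 -m pendant '[[0.035,0.004,0.04,0,0,0,-1],[0.069,0.009,0.04,0,0,0,-1],[0.065,0.044,0.04,0,0,0,-1],[0.061,0.078,0.04,0,0,0,-1],[0.026,0.074,0.04,0,0,0,-1],[-0.009,0.069,0.04,0,0,0,-1],[-0.044,0.065,0.04,0,0,0,-1],[-0.078,0.061,0.04,0,0,0,-1],[-0.074,0.026,0.04,0,0,0,-1],[-0.069,-0.009,0.04,0,0,0,-1]]' 100
```

```text
clock: 7.15
position: [0.5831, -0.0359, 0.1023]
ee_rot: [0.196, 0.981, 0.001, 0.0]
ft_force: [-11.4, 4.7, 24.9]
grip_width: 0.232
grasp_force: 98.4
```

```bash
python3 -m pendant '[[0.004,-0.035,0,0,0,0,-1],[0.009,-0.069,0,0,0,0,-1],[0.044,-0.065,0,0,0,0,-1],[0.078,-0.061,0,0,0,0,-1],[0.113,-0.056,0,0,0,0,-1],[0.148,-0.052,0,0,0,0,-1],[0.182,-0.047,0,0,0,0,-1],[0.217,-0.043,0,0,0,0,-1],[0.213,-0.008,0,0,0,0,-1],[0.208,0.026,0,0,0,0,-1]]'
```

```text
clock: 8.4
position: [0.5742, -0.0317, 0.0997]
ee_rot: [0.196, 0.981, -0.0, 0.001]
ft_force: [2.5, -3.5, 2.7]
grip_width: 0.236
grasp_force: 98.0
```

z fell by 2.6 mm and the force vanished, so the foot has dropped in. Next I push it down.

```bash
python3 -m pendant '[[-0.004,-0.004,0.03,0,0,0,-1],[-0.004,-0.004,0.06,0,0,0,-1],[-0.004,-0.004,0.1,0,0,0,-1],[-0.004,-0.004,0.14,0,0,0,-1],[-0.004,-0.004,0.18,0,0,0,-1],[-0.004,-0.004,0.22,0,0,0,-1],[-0.004,-0.004,0.26,0,0,0,-1],[-0.004,-0.004,0.3,0,0,0,-1],[-0.004,-0.004,0.34,0,0,0,-1],[-0.004,-0.004,0.34,0,0,0,-1]]'
```

```text
clock: 9.65
position: [0.5745, -0.0314, 0.0822]
ee_rot: [0.196, 0.981, 0.0, 0.001]
ft_force: [6.8, -1.3, -0.5]
grip_width: 0.235
grasp_force: 97.8
```

```bash
python3 -m pendant '[[-0.006,0,0.03,0,0,0,-1],[-0.01,0.0,0.05,0,0,0,-1],[-0.01,0,0.07,0,0,0,-1],[-0.01,0,0.09,0,0,0,-1],[-0.01,0,0.1,0,0,0,-1],[-0.01,0,0.11,0,0,0,-1],[-0.01,0,0.12,0,0,0,-1],[-0.01,0,0.13,0,0,0,-1],[-0.01,0,0.13,0,0,0,-1],[-0.01,0,0.13,0,0,0,-1]]'
```

```text
clock: 10.9
position: [0.5748, -0.0314, 0.0762]
ee_rot: [0.196, 0.981, 0.0, 0.001]
ft_force: [5.8, 0.5, 4.4]
grip_width: 0.231
grasp_force: 98.2
```

```bash
python3 -m pendant '[[0,0,0.01,0,0,0,-1],[0,0,0,0,0,0,0.2],[0,0,0,0,0,0,0.2],[0,0,0,0,0,0,0.2],[0,0,-0.3,0,0,0,0.4],[0,0,-1.0,0,0,0,1],[0,0,-2,0,0,0,1],[0,0,-3,0,0,0,1],[0,0,-3.3,0,0,0,1],[0,0,-3.3,0,0,0,1]]'
python3 - <<'E'
from h import *
print(manip.get_obs()["position"])
p,d=manip.camera("wrist"); cv2.imwrite("pics/w3.png",p[...,::-1])
V,U=np.mgrid[0:400,0:640]; W=world("wrist",U,V,d)
ok=(d>0)&(np.hypot(W[...,0]-.575,W[...,1]+.031)<.04)
m=ok&(W[...,2]>.1); print("post wrist",m.sum(),W[m].mean(0),cv2.minEnclosingCircle((W[m][:,:2]*1000).astype(np.float32)))
p,d=manip.camera("top"); W=world("top",U,V,d)
ok=(d>0)&(np.hypot(W[...,0]-.575,W[...,1]+.031)<.04)
m=ok&(W[...,2]>.1)&(W[...,2]<.13); print("top",m.sum(),W[m].mean(0) if m.any() else 0)
E
```

```text
clock: 12.15
position: [0.5746, -0.0316, 0.242]
ee_rot: [0.196, 0.981, 0.0, 0.001]
ft_force: [0.9, -0.6, -1.4]
grip_width: 1.002
grasp_force: 0.0
[ 0.57458163 -0.03163683  0.24198367]
post wrist 17848 [ 0.56163736 -0.02541611  0.3071686 ] ((574.71435546875, -30.927139282226562), 39.95624542236328)
top 0 0
```

View pics/w3.png

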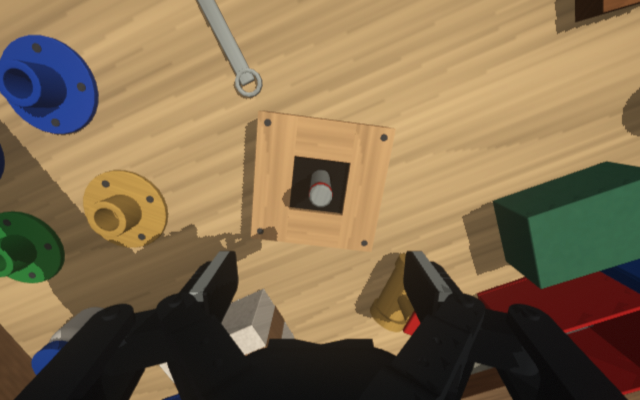

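The post stands in the recess at (320,187), and the gripper is clear. I'll measure its top and seating, and confirm the brass flange at (125,208) in an enlarged crop.

```bash
python3 - <<'E'
from h import *
p,d=manip.camera("wrist"); b=p[...,::-1]
cv2.imwrite("pics/w4c.png",cv2.resize(b[20:290,0:200],(400,540),interpolation=cv2.INTER_CUBIC))
V,U=np.mgrid[0:400,0:640]; W=world("wrist",U,V,d)
mec=lambda m:cv2.minEnclosingCircle((W[m][:,:2]*1000).astype(np.float32))
ok=(d>0)&(np.hypot(W[...,0]-.575,W[...,1]+.031)<.03)
m=ok&(W[...,2]>.108)&(W[...,2]<.13); print("post top",m.sum(),W[m].mean(0),mec(m))
m=ok&(W[...,2]>.06)&(W[...,2]<.105); print("side",m.sum(),W[m].mean(0),mec(m))
ok=(d>0)&(np.hypot(W[...,0]-.519,W[...,1]+.293)<.06)
m=ok&(W[...,2]>.036)&(W[...,2]<.05); print("hub",m.sum(),W[m].mean(0),mec(m))
m=ok&(W[...,2]>.004)&(W[...,2]<.012); print("disc",m.sum(),mec(m))
E
```

```text
post top 450 [ 0.57322419 -0.03004145  0.11437481] ((574.2318115234375, -30.49209213256836), 11.218040466308594)
side 179 [ 0.56625912 -0.0272386   0.08284811] ((571.8310546875, -29.54061508178711), 10.57145881652832)
hub 831 [ 0.51984752 -0.29146068  0.04069635] ((520.5831298828125, -293.1092529296875), 24.560548782348633)
disc 3396 ((520.4432373046875, -292.9159851074219), 55.318607330322266)
```

View pics/w4c.png

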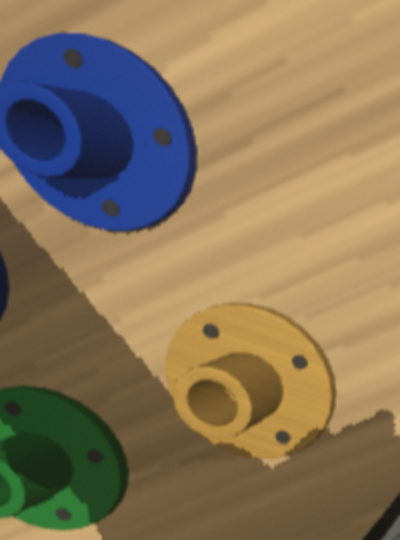

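The crop shows the brass flange alone at (250,385), with a blue one above it and a green one to its left. The post top is at z≈0.115, against 0.116 for fully home. Next I move over the flange.

```bash
python3 -m pendant '[[-0.18,-0.9,0,0,0,0,1],[-0.36,-1.8,0,0,0,0,1],[-0.54,-2.7,0,0,0,0,1],[-0.72,-3.6,0,0,0,0,1],[-0.9,-4.5,0,0,0,0,1],[-1.01,-5.24,0,0,0,0,1],[-1.01,-5.24,1.0,0,0,0,1],[-1.01,-5.24,2.0,0,0,0,1],[-1.01,-5.24,2.0,0,0,0,1],[-1.01,-5.24,2.0,0,0,0,1]]'
python3 - <<'E'
from h import *
o=manip.get_obs();print(o["position"],o["joint_pos"])
p,d=manip.camera("wrist"); cv2.imwrite("pics/w5.png",p[...,::-1])
V,U=np.mgrid[0:400,0:640]; W=world("wrist",U,V,d)
mec=lambda m:cv2.minEnclosingCircle((W[m][:,:2]*1000).astype(np.float32))
ok=(d>0)&(np.hypot(W[...,0]-.5205,W[...,1]+.293)<.06)
m=ok&(W[...,2]>.036)&(W[...,2]<.05); print("hub",m.sum(),W[m].mean(0),mec(m))
m=ok&(W[...,2]>.004)&(W[...,2]<.012); print("disc",m.sum(),mec(m))
E
```

```text
clock: 13.55
position: [0.5205, -0.2932, 0.142]
ee_rot: [0.196, 0.981, -0.0, 0.0]
ft_force: [1.9, -0.4, 1.1]
grip_width: 1.002
grasp_force: 0.0
[ 0.52053259 -0.29324247  0.14203084] [ 0.04376237  0.37081567  0.48557369  1.68745489 -0.18801651  1.12906333
  1.75782996]
hub 1550 [ 0.51992265 -0.29328818  0.04181624] ((520.892578125, -293.7210998535156), 23.970294952392578)
disc 7264 ((521.0439453125, -293.5475158691406), 54.90378952026367)
```

```bash
python3 -m pendant '[[-0.013,-0.006,0.8,0,0,0,1],[-0.013,-0.006,1.6,0,0,0,1],[-0.013,-0.006,2.1,0,0,0,0.8],[-0.013,-0.006,2.3,0,0,0,0.6],[-0.013,-0.006,2.3,0,0,0,0.3],[-0.013,-0.006,2.3,0,0,0,0],[-0.013,-0.006,2.3,0,0,0,-0.5],[-0.013,-0.006,2.3,0,0,0,-1],[-0.013,-0.006,2.3,0,0,0,-1],[-0.013,-0.006,2.3,0,0,0,-1]]' 80
```

```text
clock: 14.85
position: [0.5216, -0.2943, 0.028]
ee_rot: [0.196, 0.981, -0.0, 0.002]
ft_force: [-0.9, -0.0, 6.3]
grip_width: 0.533
grasp_force: 82.7
```

```bash
python3 -m pendant '[[0,0,-0.3,0,0,0,-1],[0,0,-1.2,0,0,0,-1],[0,0,-2.2,0,0,0,-1],[0.1,0.5,-3.2,0,0,0,-1],[0.28,1.4,-3.2,0,0,0,-1],[0.46,2.3,-3.2,0,0,0,-1],[0.64,3.2,-3.2,0,0,0,-1],[0.82,4.1,-3.2,0,0,0,-1],[1.0,5.0,-3.2,0,0,0,-1],[1.05,5.27,-3.2,0,0,0,-1]]'
python3 - <<'E'
from h import *
o=manip.get_obs();print(o["position"])
p,d=manip.camera("wrist"); cv2.imwrite("pics/w6.png",p[...,::-1])
c0=manip.get_calibration("wrist")
V,U=np.mgrid[0:400,0:640]; W=world("wrist",U,V,d); o=manip.get_obs();print(o["position"])
z=W[...,2]-o["position"][2]; ok=(d>0)&(np.hypot(W[...,0]-.5745,W[...,1]+.031)<.075)
for a,b in ((-.025,-.013),(.009,.02)):
    m=ok&(z>a)&(z<b); print(m.sum(),W[m].mean(0),cv2.minEnclosingCircle((W[m][:,:2]*1000).astype(np.float32)))
E
```

```text
clock: 16.1
position: [0.5737, -0.0261, 0.1867]
ee_rot: [0.194, 0.981, 0.001, 0.0]
ft_force: [0.1, -0.7, -4.9]
grip_width: 0.533
grasp_force: 83.7
[ 0.57365054 -0.02607578  0.18665726]
[ 0.57383596 -0.02590962  0.18655067]
14608 [ 0.5541034  -0.01656461  0.16631865] ((572.9069213867188, -24.564556121826172), 55.153533935546875)
5803 [ 0.57077951 -0.02349003  0.19998989] ((568.8651123046875, -22.785926818847656), 36.69847106933594)
```

View pics/w6.png

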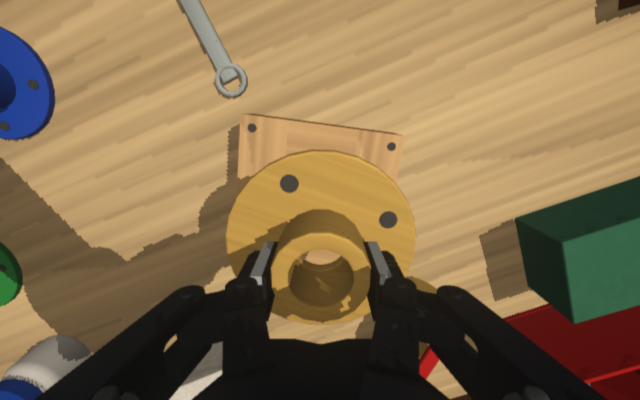

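The flange is held level, with its bore at (322,275). I'll settle a little lower and compare the disc's centre with the post.

```bash
python3 -m pendant '[[0,0,0.1,0,0,0,-1],[0,0,0.2,0,0,0,-1],[0,0,0.3,0,0,0,-1],[0,0,0.3,0,0,0,-1],[0,0,0.3,0,0,0,-1],[0,0,0.3,0,0,0,-1],[0,0,0.3,0,0,0,-1],[0,0,0.3,0,0,0,-1],[0,0,0.3,0,0,0,-1],[0,0,0.3,0,0,0,-1]]'
python3 - <<'E'
from h import *
p,d=manip.camera("wrist"); cv2.imwrite("pics/w7.png",p[...,::-1][180:380,200:440].repeat(3,0).repeat(3,1))
V,U=np.mgrid[0:400,0:640]; W=world("wrist",U,V,d); o=manip.get_obs();print(o["position"])
z=W[...,2]-o["position"][2]; r=np.hypot(W[...,0]-.5745,W[...,1]+.031)
m=(d>0)&(r<.075)&(z>-.025)&(z<-.013); print(m.sum(),W[m][:,2].mean(),cv2.minEnclosingCircle((W[m][:,:2]*1000).astype(np.float32)))
m=(d>0)&(r<.014)&(W[...,2]>.1)&(W[...,2]<.125); print("post?",m.sum(),W[m].mean(0))
E
```

```text
clock: 17.4
position: [0.5735, -0.03, 0.1708]
ee_rot: [0.196, 0.981, 0.0, -0.0]
ft_force: [0.1, 1.0, -5.1]
grip_width: 0.535
grasp_force: 83.7
[ 0.5734533  -0.02996612  0.17079154]
14592 0.15056931188125988 ((572.6780395507812, -28.584197998046875), 55.11648178100586)
post? 0 [nan nan nan]<stdin>:6: RuntimeWarning: Mean of empty slice.
  ret = um.true_divide(
```

View pics/w7.png

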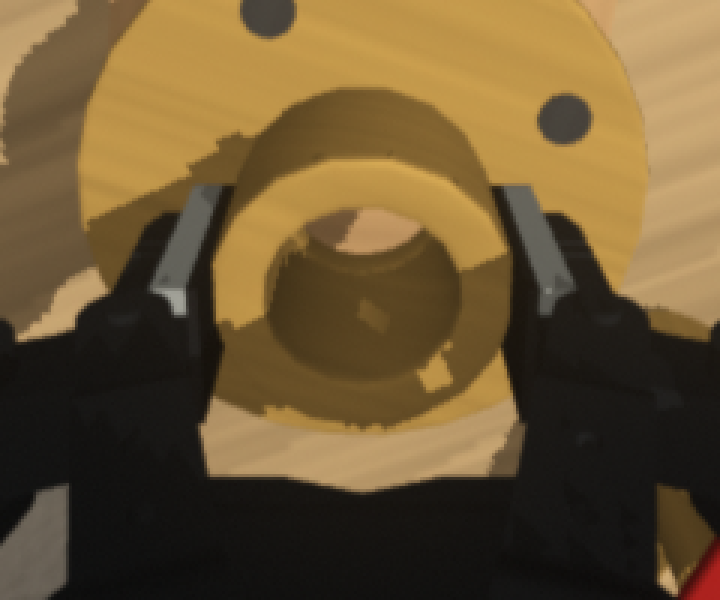

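```bash
python3 -m pendant '[[-0.038,-0.019,0,0,0,0,-1],[-0.038,-0.019,0.1,0,0,0,-1],[-0.038,-0.019,0.2,0,0,0,-1],[-0.038,-0.019,0.3,0,0,0,-1],[-0.038,-0.019,0.4,0,0,0,-1],[-0.038,-0.019,0.5,0,0,0,-1],[-0.038,-0.019,0.6,0,0,0,-1],[-0.038,-0.019,0.7,0,0,0,-1],[-0.038,-0.019,0.8,0,0,0,-1],[-0.038,-0.019,0.8,0,0,0,-1]]'
```

```text
clock: 18.7
position: [0.5746, -0.0316, 0.1303]
ee_rot: [0.196, 0.981, -0.0, -0.0]
ft_force: [-0.6, -0.3, -5.0]
grip_width: 0.534
grasp_force: 83.7
```

```bash
python3 -m pendant '[[0,0,0.15,0,0,0,-1],[0,0,0.3,0,0,0,-1],[0,0,0.45,0,0,0,-1],[0,0,0.6,0,0,0,-1],[0,0,0.75,0,0,0,-1],[0,0,0.87,0,0,0,-1],[0,0,0.95,0,0,0,-1],[0,0,1.0,0,0,0,-1],[0,0,1.02,0,0,0,-1],[0,0,1.02,0,0,0,-1]]'
```

```text
clock: 19.95
position: [0.5749, -0.0316, 0.0799]
ee_rot: [0.196, 0.981, 0.0, 0.0]
ft_force: [0.5, 0.2, -5.1]
grip_width: 0.531
grasp_force: 83.7
```

```bash
python3 -m pendant '[[0,0,0.01,0,0,0,-1],[0,0,0.02,0,0,0,-1],[0,0,0.03,0,0,0,-1],[0,0,0.04,0,0,0,-1],[0,0,0.045,0,0,0,-1],[0,0,0.05,0,0,0,-1],[0,0,0.055,0,0,0,-1],[0,0,0.06,0,0,0,-1],[0,0,0.06,0,0,0,-1],[0,0,0.06,0,0,0,-1]]'
```

```text
clock: 21.2
position: [0.5749, -0.0316, 0.0779]
ee_rot: [0.196, 0.981, 0.0, 0.0]
ft_force: [-7.3, 1.7, 11.5]
grip_width: 0.531
grasp_force: 85.6
```

It is seated, with contact at z 0.078 as predicted. I'll ease off, open and withdraw.

```bash
python3 -m pendant '[[0,0,-0.015,0,0,0,-1],[0,0,-0.015,0,0,0,0.3],[0,0,-0.015,0,0,0,0.6],[0,0,-0.015,0,0,0,0.6],[0,0,-0.015,0,0,0,0.6],[0,0,-0.4,0,0,0,0.7],[0,0,-1.2,0,0,0,0.8],[0,0,-2.2,0,0,0,1],[0,0,-3.2,0,0,0,1],[0,0,-3.2,0,0,0,1]]'
python3 - <<'E'
from h import *
p,d=manip.camera("wrist"); q,e=manip.camera("scene")
im=np.hstack([cv2.resize(p[80:330,180:460,::-1],(448,400)),cv2.resize(q[170:270,260:348,::-1],(352,400))]); cv2.imwrite("pics/w8.png",im)
V,U=np.mgrid[0:400,0:640]; W=world("wrist",U,V,d); print(manip.get_obs()["position"])
r=np.hypot(W[...,0]-.5745,W[...,1]+.031)
for n,a,b,R0 in (("disc",.052,.064,.07),("hub",.086,.098,.04),("post",.105,.125,.025)):
    m=(d>0)&(r<R0)&(W[...,2]>a)&(W[...,2]<b); w=W[m]
    A=np.c_[w[:,:2]-w[:,:2].mean(0),np.ones(len(w))]; s=np.linalg.lstsq(A,w[:,2],rcond=None)[0]
    print(n,m.sum(),w.mean(0),"slope",s[:2],cv2.minEnclosingCircle((w[:,:2]*1000).astype(np.float32)))
E
```

```text
clock: 22.45
position: [0.5769, -0.032, 0.2426]
ee_rot: [0.196, 0.981, 0.001, 0.004]
ft_force: [0.3, 0.4, -1.7]
grip_width: 1.0
grasp_force: 0.0
[ 0.57502134 -0.03166469  0.2379986 ]
disc 5210 [ 0.56549088 -0.02803259  0.05339907] slope [-0.00612447 -0.00050592] ((571.0150146484375, -29.84123992919922), 54.68768310546875)
hub 890 [ 0.56891599 -0.02907973  0.08736428] slope [-0.01107462  0.00123662] ((570.98486328125, -29.748943328857422), 23.673503875732422)
post 429 [ 0.57079095 -0.02997339  0.11037449] slope [ 0.06701896 -0.01956895] ((571.6724853515625, -30.15498924255371), 11.185098648071289)
```

View pics/w8.png

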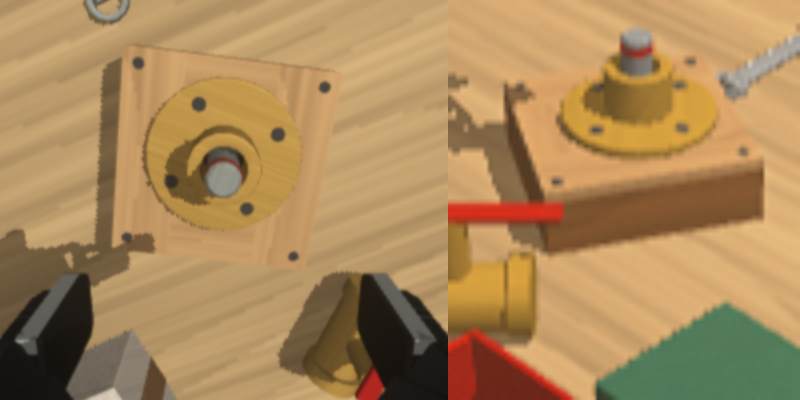

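The left view shows the flange flat on the plinth with the post through its bore at (223,172), and the scene view on the right agrees. The post top is 57 mm above the disc top, against 58 mm expected. The job is done, so I hand it in.

```bash
python3 -c "
from workcell import manip
print(manip.hand_in())"
```

```text
the job is handed in; nothing more can be done
None
```

The post stands fully home in the plinth's hidden hole, the brass flange lies flat over it hub up, nothing else on the bench was touched as far as the pictures show, and the job was handed in at about 22.6 s of the 72 s allowed.

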